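# Release the charged battery pack from its charger

## Task

The battery pack with the green band has finished charging. Press down the blue paddle of its charger to free the spring latch hidden under the pack, so that the pack pops up a little, then lift the pack out and stand it upright in the small white dish. Leave the orange-banded pack seated in its own charger.

Things in the scene. Friction and masses are not known exactly. Their poses are not given: they have to be found in the camera images.
- green_pack: light grey battery pack, green band and green top panel, 52 (x) x 40 (y) x 64 (z) mm, 0.25 kg, origin at the centre of its underside. Stands in a fixed dark grey charger bay with walls to 40 mm above the bench. Seated, underside at 12 mm and held by a latch; once the paddle is pressed, a sprung floor lifts it 10 mm and it is free. -x side faces the paddle; grip its y faces above the bay walls
- green_paddle (a point): press point on top of the blue release paddle (38 x 36 mm, 32 mm above the bench) of the green pack's charger, 66 mm to the pack's -x side. Hinged 40 mm behind this point, under the pack. Pressed straight down it yields against a spring (3 to 6 N), frees the pack at 7 to 9 mm, stops at 12 to 13 mm; it springs back when let go. Site axes as the pack's
- small_dish: small white rectangular dish, 86 (x) x 105 (y) x 16 (z) mm, fixed to the bench; origin at the centre of its underside, floor 3 mm above the bench, floor about 74 x 90 mm inside
- orange_pack: the same pack and blue-paddled charger but with an orange band and orange top panel; it is still charging and stays seated; origin at the centre of its underside

How it is judged:
On the way, in this order (a step that is already met when the one before it is completed fails the run):
1. the green pack's paddle is pressed down (distance of green_paddle from where it was at the start of the episode above 0.005 m), for 0.05 s.
2. the green pack is lifted clear of its charger (height (world z) of green_pack above 0.045 m), for 0.1 s.
At the end, for the whole second after the job is handed in: The green pack stands upright (within 10 degrees) and at rest on the floor of the small white dish, its centre within 35 mm of the dish's centre and its underside less than 12 mm above the dish's underside (horizontal distance between green_pack and small_dish below 0.035 m and z of green_pack in the frame of small_dish below 0.012 m and angle between green_pack's own z axis and vertical below 0.17 rad and linear speed of green_pack below 0.02 m/s); the robot touches nothing.
It fails at once if the orange pack is released or shifted by more than 7 mm (distance of orange_pack from where it was at the start of the episode above 0.007 m).
It also fails if it takes over 46 s, if anything falls off the work surface, if the arm or the gripper's body presses on something with over 40 N, if the wrist force passes 120 N, or if a joint passes its speed limit or range.

## Robot

A 6-joint arm with a two-finger parallel gripper is mounted at the origin on a cart in front of the work surface, level with it; the furniture and walls round the work are solid. World frame = base frame: x ahead of the robot, y to its left, z up, the work surface at z = 0. Lengths are in m, angles in rad, forces in N, time in s.
With the tool pointing down it reaches from about 0.225 to 0.875 m from the base axis. Payload 3.4 kg.
Tool frame: the origin (TCP) lies at the very end of the fingers, on their centre line; the grasp point (between the pads) lies 19 mm behind it; x points along the fingers, z is the direction in which the jaws open and shut, and the axes are right-handed (so a half turn about x gives the same grasp; the last joint's range is limited). The gripper opens to 85 mm and grips with 20 to 120 N. Pads are 22 mm wide; open, the fingers measure 114 mm over their backs; the gripper's body (76 mm by 85 mm) begins 54 mm behind the grasp point. The pads swing forward as they close: fully open they stand 13 mm farther back than shut.
Start: joints at [1.218, 0.276, 1.505, -0, 1.361, -0.121], TCP at [0.132, 0.56, 0.231] pointing down, gripper open.
Joint ranges: [-2.89, 2.89], [-0.75, 2.08], [0.22, 2.7], [-1.18, 4.32], [0.11, 2.71], [-2.7, 2.7]. Speed limits (rad/s): [2.57, 2.57, 3.14, 3.14, 3.14, 3.14].

## Interface

Orientations are given as a unit quaternion [w, x, y, z].
In Python, from rig import manip, viewer, finder gives the robot as it stands.
- The arm moves only by the tool move_arm, never from a script. Its argument "rows" is a list of rows, each a list of 3 entries, a list of its own where there are three numbers: the shift along the tool's x, y, z in mm, then the turn about the tool's x in rad, then the finger opening in mm, from 0 to 85.4. A call has 1 to 8 rows; each row is the pose to reach, as a shift and turn from the pose measured when the call began, along the tool's axes at that moment; what a row does not reach only later rows make up. A row lasts 1/12 s, in which the tool goes at most 41.7 mm and 7.16 degrees, less where a joint would pass 70% of its speed; a pose out of reach is approached as far as the arm can. A call with a gripper value outside its range is refused whole. The fingers move at their own pace and stop on an object; "force" is the grip in N (left out, the last holds). Time passes only in rows, so rows that repeat a pose let the fingers close. It gives the time, the measured TCP pose, the force and the opening at its end, in the units of the state.
- manip.get_state(): the state, without advancing time (a new reading comes with each control period).
- viewer.get_image(name): name is "scene" or "top" or "wrist"; returns the picture (420x560x3 uint8, red, green, blue); there is no depth.
- viewer.get_calibration(name): a dict with "mtx" (3x3 intrinsics, pixels), "k1" (the pictures are not rectified: a ray, as slopes to the right and down, at radius r is drawn at 1 + k1 r^2 times it, then the intrinsics apply), "R" (3x3) and "t" (3): a world point X has camera coordinates R X + t. Camera axes: x right, y down, z forward; pixel columns grow to the right and rows downward; lengths in m; the calibration is good to about 2 mm. A picture is of the moment at which its call begins: read the wrist's pose just before it. get_calibration takes no time and is no camera call; for the wrist camera it gives the pose at the moment of the call.
- manip.sign_off(): hands the job in, once; it reports no verdict.
Trained networks look in the newest picture that a camera, given by its name, has taken for a name from the list of things; names that differ only in an ending like _2 or _b are one class to them, and where a whole thing is asked for, a point or a joint stands for the part that bears it (a point fixed in the world has none). Each returns a list of dicts, best first, with "score" (0 to 1); they miss things now and then, are a little off and sometimes report something else, mostly with a low value. They report only what shows in the picture. A call takes as long as a camera call.
- finder.look_for(target, camera): "centre" ([column, row] in pixels, amid what is visible of it).
- finder.trace(target, camera): "mask" (420x560 bool, what is visible of it) and "centre" ([column, row] in pixels, amid what is visible of it).
The state is a dict: "clock": time; "qpos": joint angles; "qd": joint speeds; "effort": joint torques, N m; "position": TCP position; "ee_rot": TCP orientation; "contact_force": force on the tool from outside, world axes, zero at the start; "moment": the same for the moment, N m; "width": finger opening in m.
Only numpy, scipy, OpenCV 4.12 (cv2) and the standard library are available. Lean on these libraries where they do the work, as an engineer would, in place of code of your own. Each camera call takes 0.05 s, during which the arm holds its last target.

## Working session

There is one attempt and no reset: what is moved stays moved. The work goes in short steps, Python scripts to look and compute and a tool call to move; the robot and the scene stay as the last step left them, time stands still between calls to the robot, and variables do not carry over. Pictures are saved under pics/ and viewed, and the job is handed in when it is done.

Besides the shell and the picture viewer there is one more tool, called after "Request:" by a JSON object that holds its "name" and its "arguments", one argument or row to a line. move_arm: Moves the arm, as the interface text tells. Its arguments: {"type":"object","properties":{"rows":{"type":"array"},"force":{"type":"number"}},"required":["rows"]}

```bash
mkdir -p pics; ls; cat > h.py <<'E'
from rig import manip, viewer, finder
import numpy as np, cv2
def save(name,f):
    im=viewer.get_image(name); cv2.imwrite('pics/'+f,im[:,:,::-1]); return im
def ray(cam,px,cal=None):
    c=cal or viewer.get_calibration(cam); K=np.array(c['mtx'])
    k=c['k1']; d=np.array([(px[0]-K[0,2])/K[0,0],(px[1]-K[1,2])/K[1,1]]); u=d.copy()
    for _ in range(30): u=d/(1+k*(u@u))
    R=np.array(c['R']);t=np.array(c['t'])
    return -R.T@t, R.T@np.array([u[0],u[1],1])
def atz(cam,px,z,cal=None):
    o,d=ray(cam,px,cal); return o+d*(z-o[2])/d[2]
def proj(cam,X,cal=None):
    c=cal or viewer.get_calibration(cam); K=np.array(c['mtx'])
    p=np.array(c['R'])@np.array(X)+np.array(c['t']); u=p[:2]/p[2]; u=u*(1+c['k1']*(u@u))
    return u*[K[0,0],K[1,1]]+[K[0,2],K[1,2]]
E
python3 - <<'E'
from h import *
np.set_printoptions(precision=4,suppress=True)
s=manip.get_state(); print(s)
for n in ['scene','top']:
    save(n,n+'1.png'); print(n,viewer.get_calibration(n))
for t in ['green_pack','green_paddle','small_dish','orange_pack']:
    for r in finder.look_for(t,'top')[:3]: print(t,r)
E
```

```text
pics
{'clock': 0.0, 'qpos': array([ 1.218 ,  0.2766,  1.5062,  0.    ,  1.3607, -0.121 ]), 'qd': array([-0.002 ,  0.0009, -0.0002, -0.0021, -0.0037,  0.0003]), 'effort': array([  0.0012, -41.6776, -24.5798,  -0.0003,   0.0112,  -0.    ]), 'position': array([0.1319, 0.5591, 0.2304]), 'ee_rot': array([ 0.5539, -0.4392,  0.555 ,  0.4385]), 'contact_force': array([ 0.5387, -1.0442, -0.0466]), 'moment': array([ 0.013 , -0.0198,  0.0043]), 'width': 0.08532540274837518}
scene {'mtx': array([[450.4576,   0.    , 275.2579],
       [  0.    , 450.4576, 203.4341],
       [  0.    ,   0.    ,   1.    ]]), 'k1': 0.01600448925528802, 'R': array([[ 0.6348, -0.7727, -0.0051],
       [-0.6835, -0.5584, -0.47  ],
       [ 0.3603,  0.3019, -0.8826]]), 't': array([-0.4646,  0.2692,  0.8474])}
top {'mtx': array([[499.9609,   0.    , 284.1951],
       [  0.    , 499.9609, 212.5552],
       [  0.    ,   0.    ,   1.    ]]), 'k1': 0.06293591044819383, 'R': array([[-0.0177, -0.9998,  0.0072],
       [-0.9956,  0.0169, -0.092 ],
       [ 0.0919, -0.0088, -0.9957]]), 't': array([-0.1682,  0.4964,  0.9167])}
green_pack {'centre': [185.0, 213.4], 'score': 0.57}
green_paddle {'centre': [186.9, 245.5], 'score': 0.87}
green_paddle {'centre': [290.8, 196.8], 'score': 0.56}
small_dish {'centre': [387.3, 194.1], 'score': 0.83}
orange_pack {'centre': [189.8, 249.0], 'score': 0.71}
orange_pack {'centre': [290.2, 198.4], 'score': 0.67}
```

View pics/scene1.png

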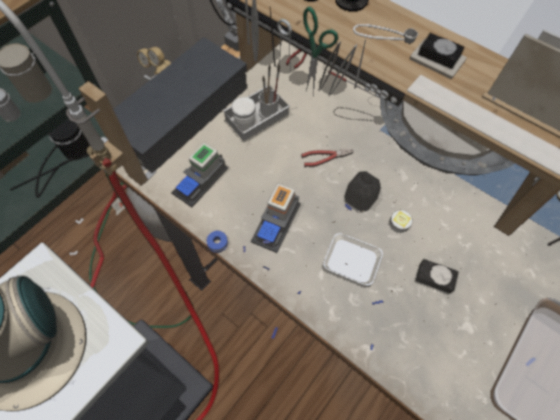

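View pics/top1.png

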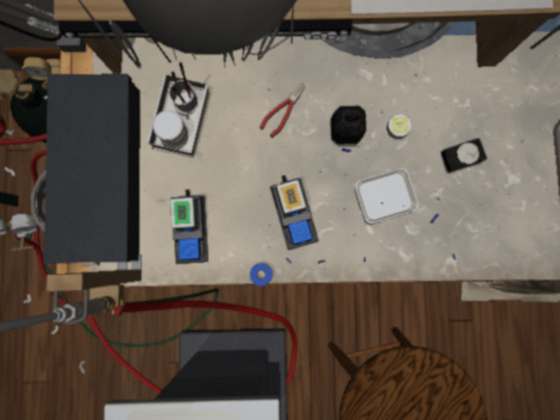

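```bash
python3 - <<'E'
from h import *
np.set_printoptions(precision=4,suppress=True)
im=save('top','top2.png'); sc=save('scene','scene2.png')
cv2.imwrite('pics/topz.png',cv2.resize(im[160:285,150:420,::-1],None,fx=2.9,fy=2.9,interpolation=cv2.INTER_CUBIC))
cv2.imwrite('pics/scz.png',cv2.resize(sc[130:300,160:400,::-1],None,fx=3.3,fy=3.3,interpolation=cv2.INTER_CUBIC))
hsv=cv2.cvtColor(im,cv2.COLOR_RGB2HSV)
hs2=cv2.cvtColor(sc,cv2.COLOR_RGB2HSV)
for cam,h in (('top',hsv),('scene',hs2)):
  for n,lo,hi,z in (('green',45,85,.076),('blue',105,125,.032),('orange',8,22,.076)):
    m=((h[:,:,0]>=lo)&(h[:,:,0]<=hi)&(h[:,:,1]>120)&(h[:,:,2]>60)).astype(np.uint8)
    k,l,st,ce=cv2.connectedComponentsWithStats(m)
    for i in range(1,k):
      if st[i,4]>60:
        r=cv2.minAreaRect(np.argwhere(l==i)[:,::-1].astype(np.float32))
        print(cam,n,st[i],ce[i],atz(cam,ce[i],z),r)
r=finder.trace('small_dish','top')
m=r[0]['mask']; rc=cv2.minAreaRect(np.argwhere(m)[:,::-1].astype(np.float32)); print(rc)
print([atz('top',p,.016) for p in cv2.boxPoints(rc)], atz('top',rc[0],.016))
E
```

```text
top green [175 202  14  21 155] [181.7742 211.9935] [0.4926 0.0047 0.076 ] ((181.5, 212.0), (20.0, 13.0), 90.0)
top blue [288 220  24  24 425] [299.7906 231.7247] [ 0.4564 -0.205   0.032 ] ((299.9151306152344, 231.9528350830078), (21.016162872314453, 20.74144172668457), 74.05460357666016)
top blue [178 238  22  22 431] [188.6473 248.6729] [0.4287 0.0006 0.032 ] ((188.67478942871094, 248.6217041015625), (21.02000617980957, 20.554370880126953), 86.18592071533203)
top blue [251 264  21  22 299] [260.6187 274.3411] [ 0.3792 -0.1313  0.032 ] ((261.0, 274.5), (21.0, 20.0), 90.0)
top orange [ 13  44  80  30 829] [71.2292 60.0869] [0.7691 0.2001 0.076 ] ((52.5, 58.5), (79.0, 29.0), 0.0)
top orange [15 71 14 11 80] [21.05 75.5 ] [0.7409 0.2866 0.076 ] ((21.120006561279297, 74.16000366210938), (10.800000190734863, 10.0), 53.13010025024414)
top orange [  0  93  30  46 436] [ 10.3349 119.9633] [0.6606 0.3035 0.076 ] ((14.5, 115.5), (29.0, 45.0), 0.0)
top orange [   6  141   40   81 1422] [ 21.5169 174.853 ] [0.5627 0.2823 0.076 ] ((24.95154571533203, 181.06597900390625), (37.14346694946289, 81.4
[... 2111 characters left out ...]
8832397460938), (17.46248435974121, 17.710765838623047), 24.443954467773438)
scene blue [208 233  18  16 138] [215.8986 240.7319] [ 0.3744 -0.1384  0.032 ] ((216.1000213623047, 240.20001220703125), (15.652474403381348, 16.099689483642578), 63.43495178222656)
scene orange [273 187  17  18  98] [280.4388 195.6122] [ 0.5191 -0.1889  0.076 ] ((280.5, 195.49998474121094), (11.180339813232422, 16.546903610229492), 26.56505012512207)
((385.9862365722656, 195.45413208007812), (45.3051872253418, 54.69188690185547), 73.3007583618164)
[array([ 0.5511, -0.3095,  0.016 ]), array([ 0.5795, -0.4101,  0.016 ]), array([ 0.496 , -0.4314,  0.016 ]), array([ 0.4678, -0.3316,  0.016 ])] [ 0.5234 -0.3707  0.016 ]
```

View pics/topz.png

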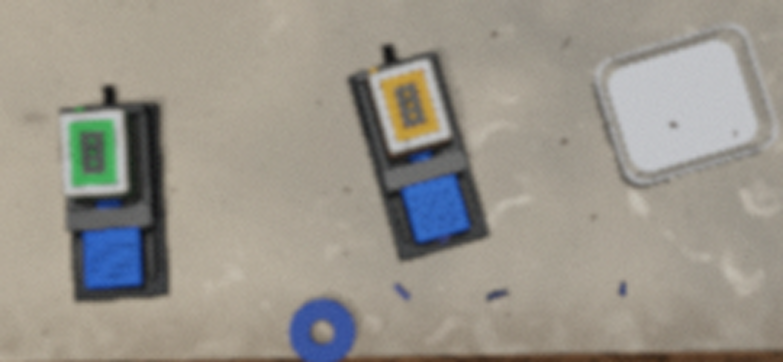

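View pics/scz.png

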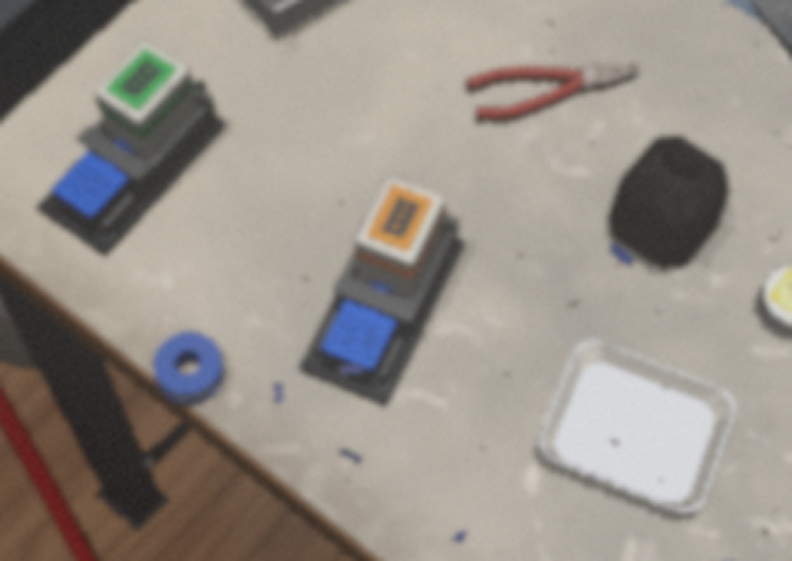

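```bash
python3 - <<'E'
from h import *
np.set_printoptions(precision=4,suppress=True)
def tri(a,b):
    o1,d1=ray('scene',a);o2,d2=ray('top',b); d1/=np.linalg.norm(d1);d2/=np.linalg.norm(d2)
    A=np.stack([d1,-d2],1); s=np.linalg.lstsq(A,o2-o1,rcond=None)[0]
    p,q=o1+s[0]*d1,o2+s[1]*d2; return (p+q)/2,np.linalg.norm(p-q)
print('clamp',tri((107,160),(115,308)),'pole',tri((78,105),(70,312)))
print('box corners',tri((110,125),(48,260)),tri((245,60),(128,77)),tri((160,160),(138,262)))
print('base',proj('scene',[0,0,0]),proj('scene',[0.2,0,0]),proj('top',[0.2,0,0]))
for c in('scene','top'):
  C=viewer.get_calibration(c); print(c,-np.array(C['R']).T@C['t'])
from scipy.spatial.transform import Rotation as Ro
s=manip.get_state();q=s['ee_rot'];R=Ro.from_quat([q[1],q[2],q[3],q[0]]).as_matrix();print(R)
E
python3 -c "
from h import *
save('wrist','wr1.png')"
```

```text
clamp (array([0.3362, 0.0933, 0.1496]), np.float64(0.003470134217270459)) pole (array([0.3455, 0.1042, 0.2919]), np.float64(0.0037095711891968718))
box corners (array([0.4194, 0.236 , 0.0584]), np.float64(0.015973550103883984)) (array([0.7262, 0.0875, 0.1125]), np.float64(0.004783670511893651)) (array([0.4159, 0.0716, 0.0763]), np.float64(0.025505993648631375))
base [ 26.7072 347.4586] [109.4327 268.5129] [191.6048 372.8425]
scene [ 0.1736 -0.4645  0.8721]
top [ 0.407  -0.1685  0.9597]
[[-0.     -0.9733  0.2297]
 [-0.0001  0.2297  0.9733]
 [-1.     -0.     -0.0001]]
```

View pics/wr1.png

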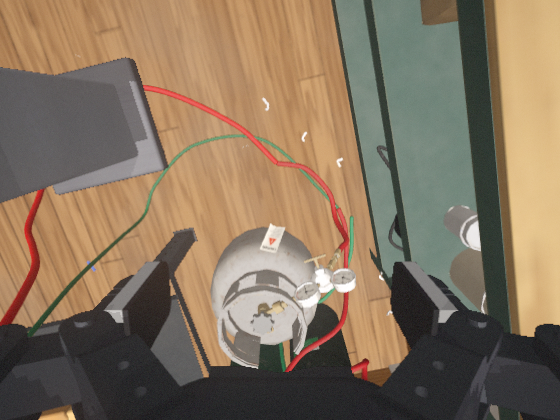

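```bash
python3 - <<'E'
from h import *
np.set_printoptions(precision=4,suppress=True)
for z in (0,.15,.29,.4,.5,.6): print(z,proj('top',[.34,.10,z]),proj('scene',[.34,.10,z]))
im=cv2.imread('pics/top2.png');sc=cv2.imread('pics/scene2.png')
cv2.imwrite('pics/a.png',cv2.resize(im[180:420,0:220],None,fx=3,fy=2.5,interpolation=cv2.INTER_CUBIC))
cv2.imwrite('pics/b.png',cv2.resize(sc[0:260,0:260],None,fx=3,fy=2.3,interpolation=cv2.INTER_CUBIC))
E
```

```text
0 [138.4392 297.3907] [128.1557 194.8505]
0.15 [111.4203 304.7818] [105.1858 156.8432]
0.29 [ 74.8183 314.82  ] [ 76.2394 109.0487]
0.4 [ 32.4764 326.4673] [45.5361 58.4748]
0.5 [-25.0045 342.3355] [ 8.017  -3.1612]
0.6 [-118.2597  368.2031] [-44.3521 -88.9036]
```

View pics/a.png

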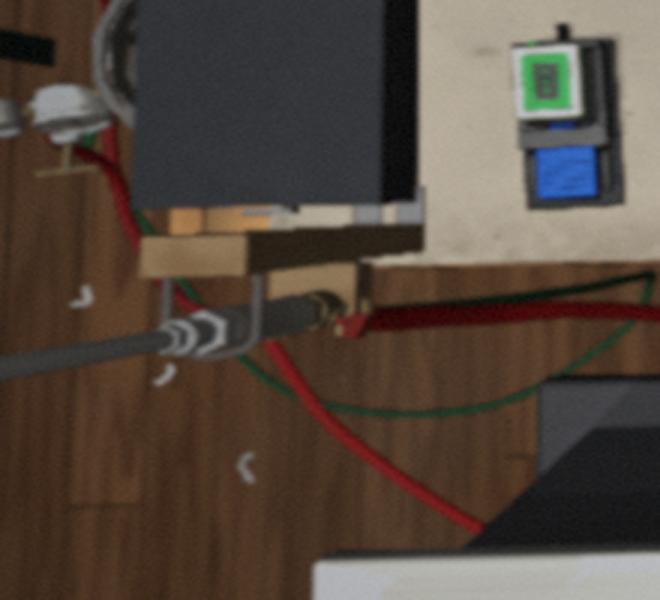

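View pics/b.png

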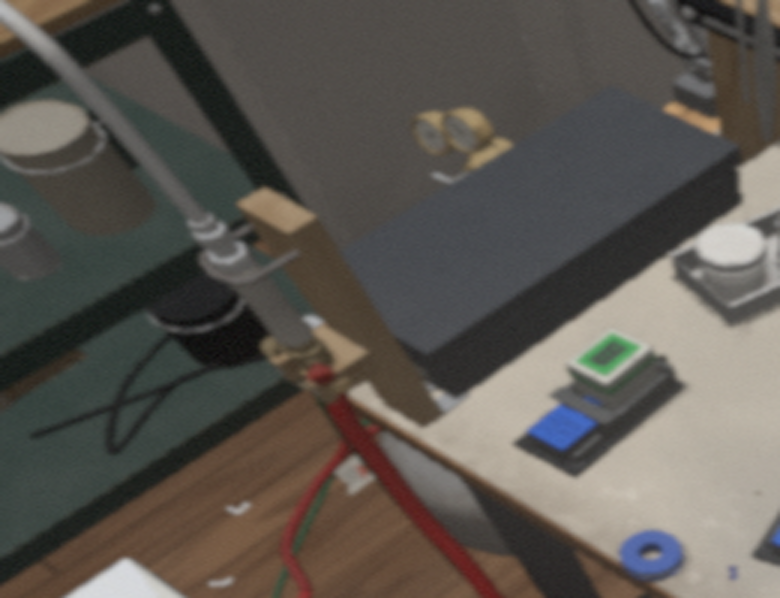

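Request:
{"name": "move_arm", "arguments": {
  "rows": [
    [[0,0,-40],0,0],
    [[0,0,-80],0,0],
    [[0,0,-120],0,0],
    [[0,0,-160],0,0],
    [[0,0,-200],0,0],
    [[0,0,-240],0,0],
    [[0,0,-280],0,0],
    [[0,0,-315],0,0]
  ],
  "force": 40
}}

```text
clock: 1.17
position: [0.0587, 0.2504, 0.231]
ee_rot: [0.554, -0.439, 0.554, 0.439]
contact_force: [0.1, 0.0, 0.8]
width: 0.0005
```

```bash
cat >> h.py <<'E'
from scipy.spatial.transform import Rotation as Ro
def tool():
    s=manip.get_state();q=s['ee_rot'];return np.array(s['position']),Ro.from_quat([q[1],q[2],q[3],q[0]]).as_matrix()
def rows(W):
    p,R=tool()
    for w in W: print(np.round(1000*R.T@(np.array(w)-p)).astype(int).tolist())
E
python3 - <<'E'
from h import *
W=[]
for a in np.radians([69,61,53,45,37,29,21,13]): W.append([.245*np.cos(a),.245*np.sin(a),.231])
rows(W)
E
```

```text
[0, -33, -14]
[0, -67, -21]
[0, -99, -33]
[0, -129, -49]
[0, -157, -69]
[0, -182, -93]
[0, -203, -119]
[0, -220, -149]
```

Request:
{"name": "move_arm", "arguments": {
  "rows": [
    [[0,-33,-14],-0.04,0],
    [[0,-67,-21],-0.08,0],
    [[0,-99,-33],-0.12,0],
    [[0,-129,-49],-0.16,0],
    [[0,-157,-69],-0.2,0],
    [[0,-182,-93],-0.25,0],
    [[0,-203,-119],-0.3,0],
    [[0,-220,-149],-0.3,0]
  ]
}}

```text
clock: 1.83
position: [0.2399, 0.0537, 0.2316]
ee_rot: [-0.482, 0.518, -0.481, -0.517]
contact_force: [1.7, 0.5, 0.7]
width: -0.0
```

```bash
python3 - <<'E'
from h import *
s=manip.get_state(); print(s['clock'],s['qpos'],s['position'],s['contact_force'])
W=[]
for a in np.radians([6,0]): W.append([.245*np.cos(a),.245*np.sin(a),.231])
for f in (.275,.305,.335): W.append([f,0,.231])
for f in (.37,.40): W.append([f,0,.2])
rows(W);print(tool()[1])
save('wrist','wr2.png');save('scene','scene3.png')
E
```

```text
1.8333 [-6.57963411e-02 -2.62865399e-01  2.04841495e+00 -1.05037819e-05
  1.35348107e+00 -1.70773482e+00] [0.23991487 0.05373841 0.23161898] [1.6799859  0.49418657 0.7430941 ]
[1, -2, -28]
[1, -1, -54]
[1, -31, -56]
[1, -61, -58]
[1, -91, -60]
[32, -126, -63]
[32, -156, -65]
[[ 2.55581073e-03 -9.97467062e-01 -7.10839462e-02]
 [-1.78685056e-04 -7.10846328e-02  9.97470272e-01]
 [-9.99996718e-01 -2.53664358e-03 -3.59911325e-04]]
```

View pics/wr2.png

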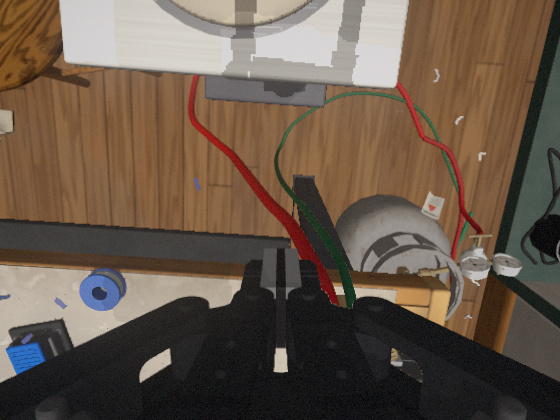

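View pics/scene3.png

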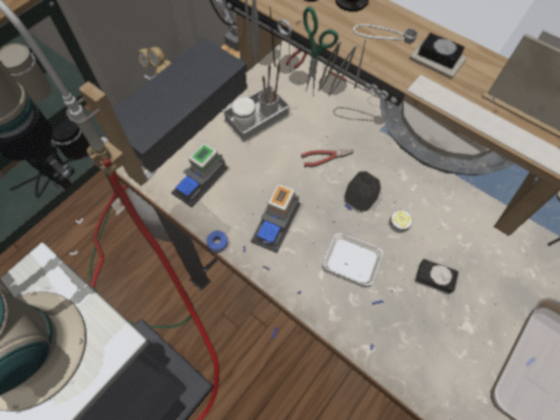

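Request:
{"name": "move_arm", "arguments": {
  "rows": [
    [[0,-1,-28],0,0],
    [[0,0,-56],0,0],
    [[0,-20,-58],0,0],
    [[0,-60,-60],0,0],
    [[0,-100,-62],0,0],
    [[0,-140,-64],0,0],
    [[0,-170,-66],0,0],
    [[0,-170,-66],0,0]
  ]
}}

```text
clock: 2.6
position: [0.4207, -0.0071, 0.2322]
ee_rot: [-0.487, 0.516, -0.486, -0.511]
contact_force: [0.0, -0.5, 0.7]
width: -0.0002
```

```bash
python3 - <<'E'
from h import *
s=manip.get_state(); print(s['clock'],s['qpos'],s['position'],s['contact_force'])
save('wrist','wr3.png');im=save('top','top3.png');sc=save('scene','scene4.png')
E
```

```text
2.6 [-0.18027379  0.03536461  1.80266502 -0.00276233  1.29626773 -1.80461992] [ 0.42066987 -0.00711004  0.23216382] [ 0.03819817 -0.51828668  0.70635918]
```

View pics/wr3.png

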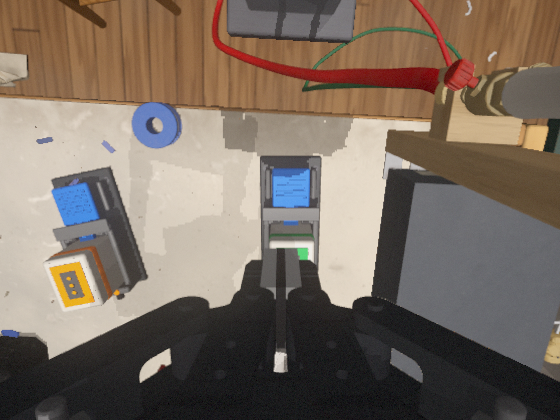

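View pics/top3.png

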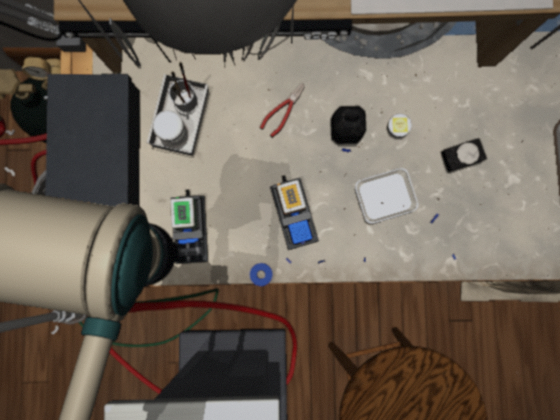

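View pics/scene4.png

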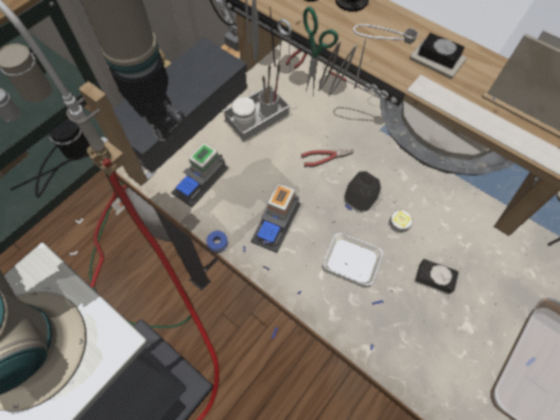

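```bash
python3 - <<'E'
from h import *
np.set_printoptions(precision=4,suppress=True)
s=manip.get_state(); print(s)
print(tool())
C=viewer.get_calibration('wrist');im=cv2.imread('pics/wr3.png')
hs=cv2.cvtColor(im,cv2.COLOR_BGR2HSV)
m=((hs[:,:,0]>=100)&(hs[:,:,0]<=125)&(hs[:,:,1]>120)).astype(np.uint8)
k,l,st,ce=cv2.connectedComponentsWithStats(m)
for i in range(1,k):
  if st[i,4]>200: print(st[i],ce[i],atz('wrist',ce[i],.032),cv2.minAreaRect(np.argwhere(l==i)[:,::-1].astype(np.float32)))
cv2.imwrite('pics/c.png',cv2.resize(im[140:300,200:380],None,fx=4,fy=3.6,interpolation=cv2.INTER_CUBIC))
print(C['R'])
E
```

```text
{'clock': 2.75, 'qpos': array([-0.1817,  0.0281,  1.8112, -0.0036,  1.3017, -1.8057]), 'qd': array([-0.011 , -0.0299,  0.0237, -0.0014, -0.0006, -0.0014]), 'effort': array([ -0.0587, -24.6638, -24.7501,  -0.0114,  -0.1642,   0.0066]), 'position': array([ 0.4135, -0.0067,  0.2318]), 'ee_rot': array([-0.4854,  0.5142, -0.4872, -0.5125]), 'contact_force': array([-0.4218, -0.2624, -0.8007]), 'moment': array([-0.019 ,  0.0241, -0.0241]), 'width': -0.0002344480188594371}
(array([ 0.4135, -0.0067,  0.2318]), array([[-0.0001, -0.9985, -0.0542],
       [-0.0035, -0.0541,  0.9985],
       [-1.    ,  0.0003, -0.0035]]))
[ 272  168   38   40 1468] [290.6608 187.141 ] [0.4212 0.0037 0.032 ] ((290.5, 187.5), (39.0, 37.0), 90.0)
[  52  182   48   44 1422] [ 75.5359 203.6751] [ 0.4488 -0.2017  0.032 ] ((75.4561996459961, 203.87957763671875), (43.14506149291992, 36.31019592285156), 70.01689147949219)
[[-0.0537  0.9986 -0.0031]
 [ 0.9641  0.0527  0.2603]
 [ 0.2601  0.011  -0.9655]]
```

View pics/c.png

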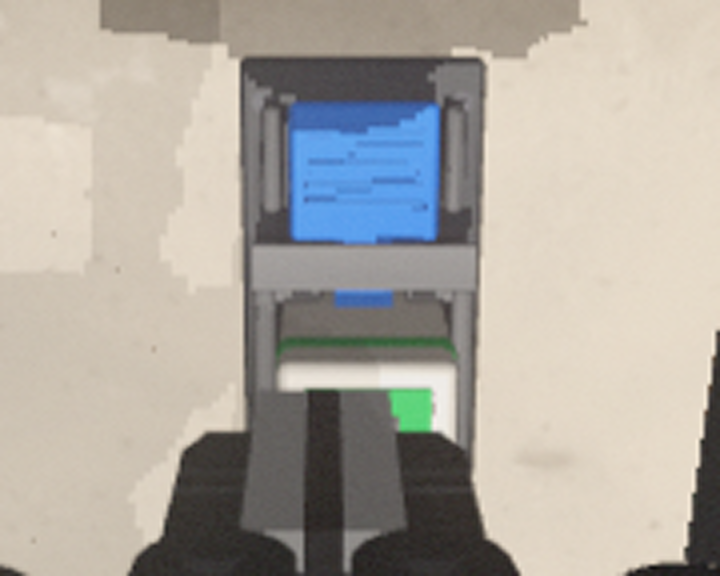

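```bash
python3 - <<'E'
from h import *
np.set_printoptions(precision=4,suppress=True)
p,R=tool();C=viewer.get_calibration('wrist'); im=save('wrist','wr4.png')
print(p,R)
hs=cv2.cvtColor(im,cv2.COLOR_RGB2HSV)
m=((hs[:,:,0]>=100)&(hs[:,:,0]<=125)&(hs[:,:,1]>120)).astype(np.uint8)
k,l,st,ce=cv2.connectedComponentsWithStats(m)
for i in range(1,k):
  if st[i,4]>200:
    r=cv2.minAreaRect(np.argwhere(l==i)[:,::-1].astype(np.float32)); print(st[i],ce[i],atz('wrist',ce[i],.032,C),r[2],[atz('wrist',q,.032,C)[:2] for q in cv2.boxPoints(r)])
for P in [(.429,.001)]:
  rows([[P[0],P[1],.231],[P[0],P[1],.06]])
E
```

```text
[ 0.4135 -0.0067  0.2318] [[-0.0001 -0.9985 -0.0542]
 [-0.0035 -0.0541  0.9985]
 [-1.      0.0003 -0.0035]]
[ 271  177   38   39 1443] [289.4976 195.869 ] [0.4298 0.0031 0.032 ] 90.0 [array([ 0.4125, -0.0155]), array([0.4106, 0.0194]), array([0.4479, 0.0222]), array([ 0.4499, -0.0137])]
[  52  191   47   43 1403] [ 75.3001 212.4405] [ 0.4576 -0.2027  0.032 ] 71.56504821777344 [array([ 0.4447, -0.2243]), array([ 0.4315, -0.1904]), array([ 0.4708, -0.1808]), array([ 0.4847, -0.2157])]
[1, -16, 7]
[172, -16, 8]
```

Request:
{"name": "move_arm", "arguments": {
  "rows": [
    [[30,-7,4],0,0],
    [[70,-14,9],0,0],
    [[110,-14,9],0,0],
    [[150,-14,9],0,0],
    [[175,-14,9],0,0],
    [[185,-14,9],0,0],
    [[185,-14,9],0,0],
    [[185,-14,9],0,0]
  ]
}}

```text
clock: 3.47
position: [0.4255, 0.0026, 0.0473]
ee_rot: [-0.485, 0.514, -0.487, -0.513]
contact_force: [0.8, -0.6, -0.2]
width: -0.0003
```

```bash
python3 - <<'E'
from h import *
np.set_printoptions(precision=4,suppress=True)
print(tool(),manip.get_state()['contact_force'])
save('wrist','wr5.png')
rows([[.427,.002,.03],[.427,.002,.019]])
E
```

```text
(array([0.4255, 0.0026, 0.0473]), array([[-0.0003, -0.9985, -0.054 ],
       [-0.0035, -0.054 ,  0.9985],
       [-1.    ,  0.0005, -0.0035]])) [ 0.7854 -0.5535 -0.2002]
[18, 0, 0]
[29, 0, 0]
```

View pics/wr5.png

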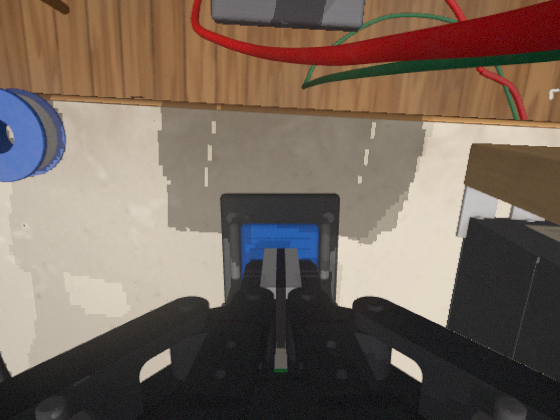

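Request:
{"name": "move_arm", "arguments": {
  "rows": [
    [[12,-1,0],0,0],
    [[18,-1,0],0,0],
    [[21,-1,0],0,0],
    [[23,-1,0],0,0],
    [[25,-1,0],0,0],
    [[26,-1,0],0,0],
    [[26,-1,0],0,0],
    [[26,-1,0],0,0]
  ]
}}

```text
clock: 4.18
position: [0.4243, 0.0022, 0.0223]
ee_rot: [-0.484, 0.514, -0.488, -0.513]
contact_force: [-5.1, -1.9, 6.2]
width: -0.0004
```

```bash
python3 - <<'E'
from h import *
np.set_printoptions(precision=4,suppress=True)
print(tool()[0],manip.get_state()['contact_force'])
im=save('scene','scene5.png')
cv2.imwrite('pics/d.png',cv2.resize(im[130:230,160:320,::-1],None,fx=4.5,fy=4.5,interpolation=cv2.INTER_CUBIC))
E
```

```text
[0.4243 0.0022 0.0223] [-5.0795 -1.9385  6.2272]
```

View pics/d.png

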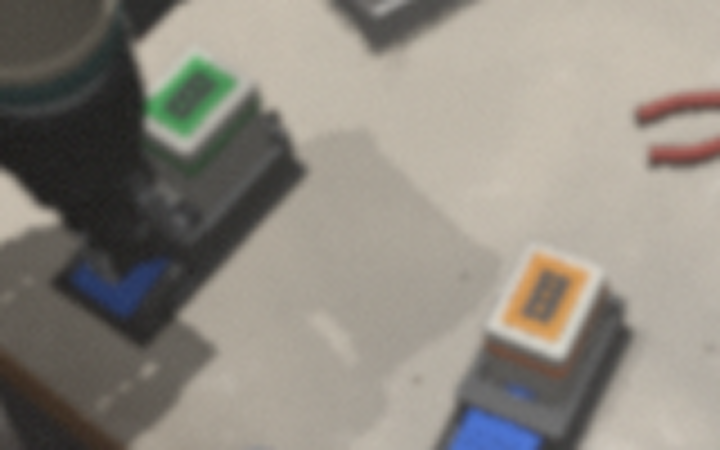

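```bash
python3 - <<'E'
from h import *
def g(f):
    h=cv2.cvtColor(cv2.imread('pics/'+f),cv2.COLOR_BGR2HSV)[130:180,180:230]
    m=(h[:,:,0]>45)&(h[:,:,0]<85)&(h[:,:,1]>110)&(h[:,:,2]>60)
    r=np.argwhere(m); return r.mean(0)[::-1]+[180,130],r.min(0)+[130,180],r.max(0)+[130,180]
print(g('scene4.png'),g('scene5.png'))
print(proj('scene',[.493,.005,.076]),proj('scene',[.493,.005,.086]))
E
```

```text
(array([204.10526316, 154.21052632]), array([147, 195]), array([160, 210])) (array([200.38235294, 152.05882353]), array([144, 193]), array([157, 210]))
[202.01572357 153.5080691 ] [201.30911956 150.81439482]
```

Request:
{"name": "move_arm", "arguments": {
  "rows": [
    [[-10,0,0],0,0],
    [[-40,0,0],0,0],
    [[-80,0,0],0,0],
    [[-120,0,0],0,60],
    [[-150,0,0],0,60],
    [[-150,0,0],0,60],
    [[-150,0,0],0,60],
    [[-150,0,0],0,60]
  ]
}}

```text
clock: 4.9
position: [0.4243, 0.003, 0.1723]
ee_rot: [-0.484, 0.514, -0.488, -0.513]
contact_force: [0.5, -0.1, -0.1]
width: 0.0598
```

```bash
python3 - <<'E'
from h import *
np.set_printoptions(precision=4,suppress=True)
p,R=tool();print(p,R,manip.get_state()['contact_force'],manip.get_state()['width'])
C=viewer.get_calibration('wrist'); im=save('wrist','wr6.png'); t=save('top','top6.png'); sc=save('scene','scene6.png')
for cam,I,c in (('wrist',im,C),('top',t,None),('scene',sc,None)):
  h=cv2.cvtColor(I,cv2.COLOR_RGB2HSV)
  m=((h[:,:,0]>=45)&(h[:,:,0]<=85)&(h[:,:,1]>120)&(h[:,:,2]>60)).astype(np.uint8)
  k,l,st,ce=cv2.connectedComponentsWithStats(m)
  for i in range(1,k):
    if st[i,4]>60: print(cam,st[i],ce[i],atz(cam,ce[i],.086,c),atz(cam,ce[i],.076,c),cv2.minAreaRect(np.argwhere(l==i)[:,::-1].astype(np.float32))[2])
E
```

```text
[0.4243 0.003  0.1723] [[-0.0037 -0.9985 -0.0549]
 [-0.0044 -0.0549  0.9985]
 [-1.      0.0039 -0.0042]] [ 0.4567 -0.1196 -0.1459] 0.05976849072161147
wrist [ 260  283   40   51 1284] [279.2913 307.0405] [0.4929 0.0064 0.086 ] [0.4987 0.0066 0.076 ] 90.0
top [174 201  14  22 159] [180.478  211.5849] [0.4924 0.005  0.086 ] [0.4934 0.007  0.076 ] 90.0
```

View pics/wr6.png

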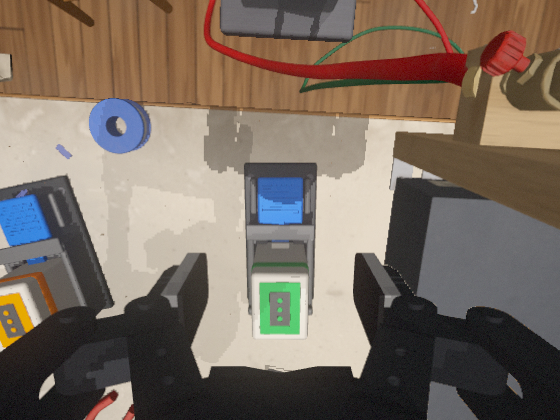

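View pics/top6.png

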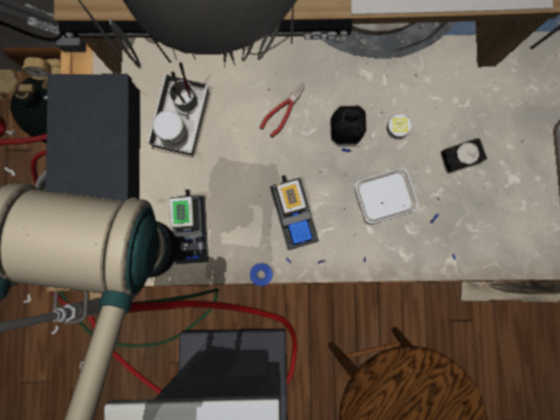

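View pics/scene6.png

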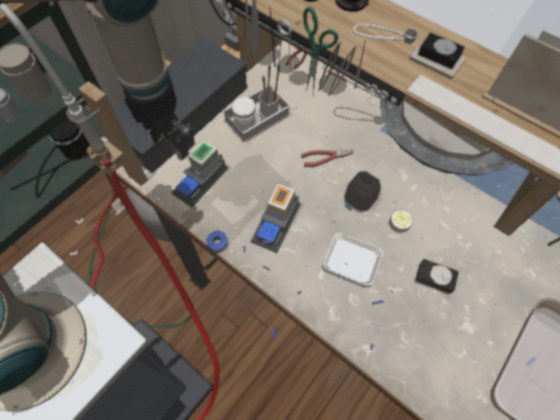

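```bash
python3 - <<'E'
from h import *
np.set_printoptions(precision=3,suppress=True)
for z in (.3,.35,.4,.45,.5,.6): print(z,[atz('top',p,z)[:2] for p in ((130,205),(60,190),(60,288),(130,300),(115,300),(75,400))])
E
```

```text
0.3 [array([0.481, 0.028]), array([0.503, 0.119]), array([0.375, 0.116]), array([0.358, 0.027]), array([0.358, 0.046]), array([0.236, 0.092])]
0.35 [array([0.476, 0.014]), array([0.495, 0.097]), array([0.378, 0.094]), array([0.362, 0.012]), array([0.362, 0.03 ]), array([0.249, 0.072])]
0.4 [array([ 0.47 , -0.001]), array([0.488, 0.075]), array([0.38 , 0.073]), array([ 0.365, -0.003]), array([0.366, 0.013]), array([0.262, 0.053])]
0.45 [array([ 0.464, -0.016]), array([0.481, 0.054]), array([0.383, 0.051]), array([ 0.369, -0.018]), array([ 0.369, -0.003]), array([0.275, 0.033])]
0.5 [array([ 0.459, -0.031]), array([0.474, 0.032]), array([0.385, 0.029]), array([ 0.373, -0.032]), array([ 0.373, -0.019]), array([0.288, 0.013])]
0.6 [array([ 0.448, -0.061]), array([ 0.459, -0.012]), array([ 0.39 , -0.014]), array([ 0.38 , -0.062]), array([ 0.38 , -0.052]), array([ 0.314, -0.026])]
```

Request:
{"name": "move_arm", "arguments": {
  "rows": [
    [[0,-30,0],0,70],
    [[0,-60,0],0,70],
    [[0,-69,0],0,70],
    [[30,-69,0],0,70],
    [[60,-69,0],0,70],
    [[60,-69,0],0,70],
    [[60,-69,0],0,70],
    [[60,-69,0],0,70]
  ]
}}

```text
clock: 5.72
position: [0.4924, 0.0065, 0.1109]
ee_rot: [0.483, -0.513, 0.489, 0.514]
contact_force: [0.3, -0.1, 0.0]
width: 0.07
```

```bash
python3 - <<'E'
from h import *
np.set_printoptions(precision=4,suppress=True)
p,R=tool();print(p,R,manip.get_state()['contact_force'],manip.get_state()['width'])
im=save('wrist','wr7.png')
rows([[.4928,.0065,.048]])
E
```

```text
[0.4924 0.0065 0.1109] [[-0.0071 -0.9985 -0.0549]
 [-0.0039 -0.0549  0.9985]
 [-1.      0.0073 -0.0035]] [ 0.3234 -0.1295  0.0214] 0.07000176531056627
[64, 0, 0]
```

View pics/wr7.png

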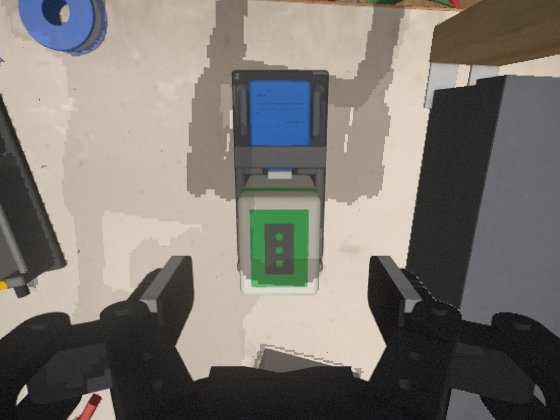

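```bash
python3 - <<'E'
from h import *
np.set_printoptions(precision=4,suppress=True)
print(atz('top',(139.5,225),0)); print([ (z,atz('top',(128,225),z)[1]) for z in (.04,.06,.08,.1)])
E
```

```text
[0.4764 0.0997 0.    ]
[(0.04, np.float64(0.10926998645632593)), (0.06, np.float64(0.10323036239491393)), (0.08, np.float64(0.09719073833350186)), (0.1, np.float64(0.09115111427208974))]
```

Request:
{"name": "move_arm", "arguments": {
  "rows": [
    [[10,0,0],0,56],
    [[25,0,0],0,56],
    [[40,0,0],0,56],
    [[55,0,0],0,56],
    [[63,0,0],0,56],
    [[63,0,0],0,56],
    [[63,0,0],0,56]
  ]
}}

```text
clock: 6.35
position: [0.493, 0.0061, 0.0488]
ee_rot: [0.484, -0.513, 0.488, 0.514]
contact_force: [-0.4, -0.3, 0.1]
width: 0.056
```

Request:
{"name": "move_arm", "arguments": {
  "rows": [
    [[0,0,0],0,36],
    [[0,0,0],0,36],
    [[0,0,0],0,36],
    [[0,0,0],0,36],
    [[0,0,0],0,36],
    [[0,0,0],0,36],
    [[0,0,0],0,36]
  ],
  "force": 50
}}

```text
clock: 6.93
position: [0.4939, 0.006, 0.0493]
ee_rot: [-0.484, 0.514, -0.488, -0.513]
contact_force: [2.2, 0.1, 2.9]
width: 0.0396
```

Gripped at 39.6 mm. Lift slowly.

Request:
{"name": "move_arm", "arguments": {
  "rows": [
    [[-5,0,0],0,36],
    [[-15,0,0],0,36],
    [[-30,0,0],0,36],
    [[-50,0,0],0,36],
    [[-75,0,0],0,36],
    [[-100,0,0],0,36],
    [[-100,0,0],0,36],
    [[-100,0,0],0,36]
  ]
}}

```text
clock: 7.6
position: [0.4941, 0.0065, 0.1498]
ee_rot: [-0.485, 0.514, -0.488, -0.513]
contact_force: [-1.3, 0.6, -3.3]
width: 0.0395
```

```bash
python3 - <<'E'
from h import *
np.set_printoptions(precision=4,suppress=True)
p,R=tool();print(p,R,manip.get_state()['contact_force'],manip.get_state()['width'])
im=save('wrist','wr8.png');save('scene','scene8.png')
W=[[p[0]+(.523-p[0])*f,p[1]+(-.371-p[1])*f,p[2]] for f in np.arange(1,11)/10]
rows(W)
E
```

```text
[0.4941 0.0065 0.1498] [[-0.0017 -0.9985 -0.0549]
 [-0.0045 -0.0549  0.9985]
 [-1.      0.002  -0.0044]] [-1.322   0.6361 -3.2796] 0.03952952159571607
[-2, -2, -38]
[-2, -3, -76]
[-2, -4, -114]
[-1, -5, -152]
[-1, -6, -190]
[-1, -7, -227]
[-1, -7, -265]
[-1, -8, -303]
[-1, -9, -341]
[-1, -10, -379]
```

View pics/scene8.png

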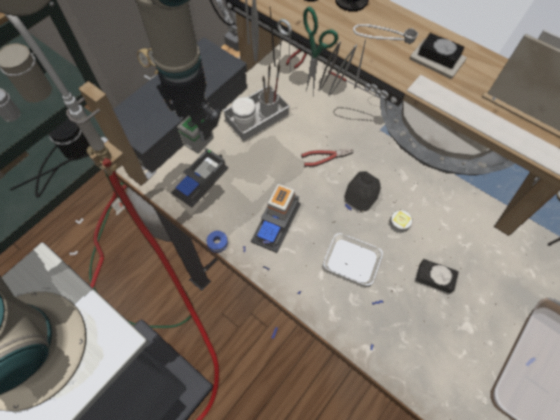

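View pics/wr8.png

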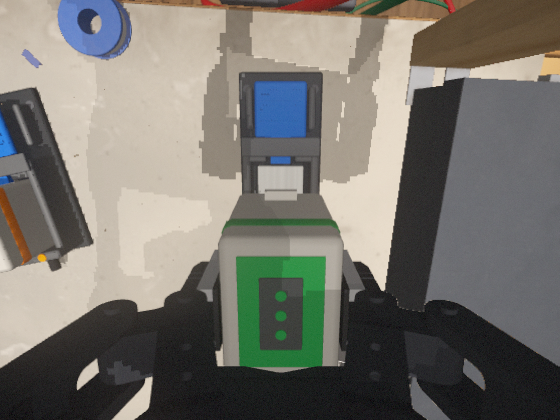

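Request:
{"name": "move_arm", "arguments": {
  "rows": [
    [[-15,-2,-25],0,36],
    [[-30,-3,-60],0,36],
    [[-30,-4,-98],0,36],
    [[-30,-5,-136],-0.02,36],
    [[-30,-6,-174],-0.04,36],
    [[-30,-7,-212],-0.06,36],
    [[-30,-7,-250],-0.08,36],
    [[-30,-8,-280],-0.1,36]
  ]
}}

```text
clock: 8.37
position: [0.5146, -0.2746, 0.1762]
ee_rot: [0.457, -0.535, 0.463, 0.539]
contact_force: [0.2, 0.0, -2.5]
width: 0.0396
```

```bash
python3 - <<'E'
from h import *
np.set_printoptions(precision=4,suppress=True)
p,R=tool();s=manip.get_state();print(p,R,s['contact_force'],s['width'],s['qpos'])
rows([[.523,-.371,p[2]]])
E
```

```text
[ 0.5146 -0.2746  0.1762] [[-0.0105 -0.988  -0.1541]
 [-0.0022 -0.1541  0.9881]
 [-0.9999  0.0107 -0.0006]] [ 0.1917  0.0097 -2.4764] 0.039610634984305 [-0.6046  0.3277  1.5698 -0.0082  1.2515 -2.3275]
[0, 7, -97]
```

Request:
{"name": "move_arm", "arguments": {
  "rows": [
    [[0,3,-35],0,36],
    [[0,6,-70],0,36],
    [[0,7,-95],0,36],
    [[0,7,-97],0,36],
    [[0,7,-97],0,36],
    [[0,7,-97],0,36]
  ]
}}

```text
clock: 8.87
position: [0.5215, -0.3702, 0.1741]
ee_rot: [0.457, -0.533, 0.463, 0.541]
contact_force: [0.7, 0.8, -2.9]
width: 0.0393
```

```bash
python3 - <<'E'
from h import *
np.set_printoptions(precision=4,suppress=True)
p,R=tool();s=manip.get_state();print(p,R,s['contact_force'],s['width'],s['qpos'])
save('wrist','wr9.png');save('top','top9.png');save('scene','scene9.png')
C=viewer.get_calibration('wrist')
print(proj('wrist',[.523,-.371,.003]))
r=finder.trace('small_dish','wrist')
if r: print(r[0]['score'],r[0]['centre'])
rows([[.523,-.371,.06],[.523,-.371,.029]])
E
```

```text
[ 0.5215 -0.3702  0.1741] [[-0.0139 -0.988  -0.1535]
 [ 0.0019 -0.1536  0.9881]
 [-0.9999  0.0135  0.004 ]] [ 0.7191  0.8443 -2.907 ] 0.03927575115411234 [-0.7216  0.4127  1.4398 -0.0081  1.3008 -2.4444]
[277.7365 187.0608]
0.89 [283.1, 171.8]
[116, -2, -1]
[147, -2, -1]
```

View pics/wr9.png

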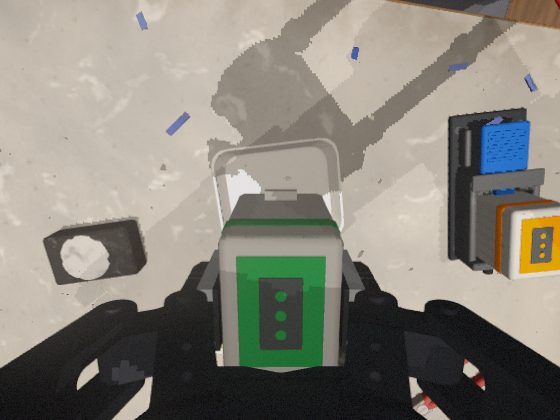

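View pics/scene9.png

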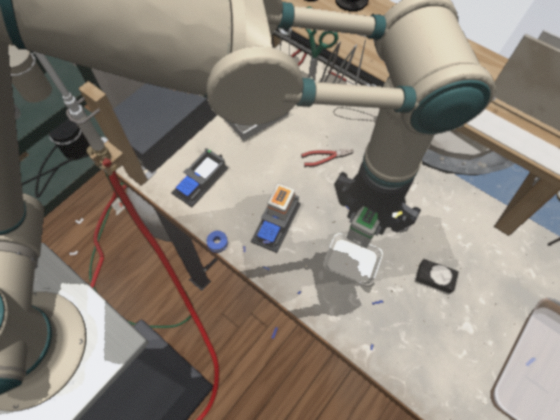

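View pics/top9.png

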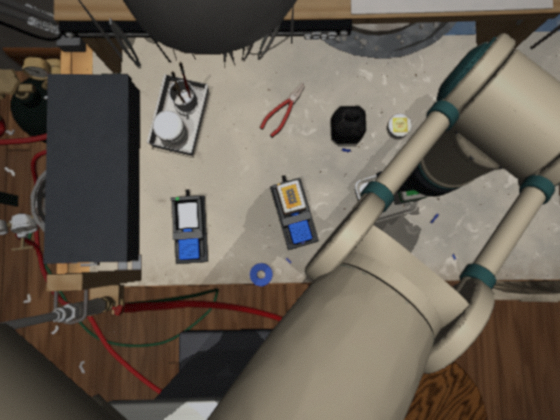

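Request:
{"name": "move_arm", "arguments": {
  "rows": [
    [[25,-2,-1],0,36],
    [[55,-2,-1],0,36],
    [[85,-2,-1],0,36],
    [[105,-2,-1],0,36],
    [[114,-2,-1],0,36],
    [[114,-2,-1],0,36],
    [[114,-2,-1],0,36]
  ]
}}

```text
clock: 9.65
position: [0.5239, -0.3706, 0.0628]
ee_rot: [0.456, -0.535, 0.462, 0.54]
contact_force: [-0.2, -0.3, -2.6]
width: 0.0395
```

```bash
python3 - <<'E'
from h import *
np.set_printoptions(precision=4,suppress=True)
p,R=tool();s=manip.get_state();print(p,R,s['contact_force'],s['width'])
h=cv2.cvtColor(cv2.imread('pics/scene4.png'),cv2.COLOR_BGR2HSV)
print(atz('scene',(353,260),.016))
c=viewer.get_calibration('wrist');save('wrist','wr10.png');sc=save('scene','scene10.png')
cv2.imwrite('pics/e.png',cv2.resize(sc[160:310,290:470,::-1],None,fx=4,fy=4,interpolation=cv2.INTER_CUBIC))
rows([[.523,-.371,.031],[.523,-.371,.028]])
E
```

```text
[ 0.5239 -0.3706  0.0628] [[-0.0105 -0.9877 -0.1561]
 [-0.0018 -0.1561  0.9877]
 [-0.9999  0.0107 -0.0002]] [-0.247  -0.2866 -2.6138] 0.039547167077857985
[ 0.5224 -0.375   0.016 ]
[33, 1, 1]
[36, 1, 1]
```

View pics/wr10.png

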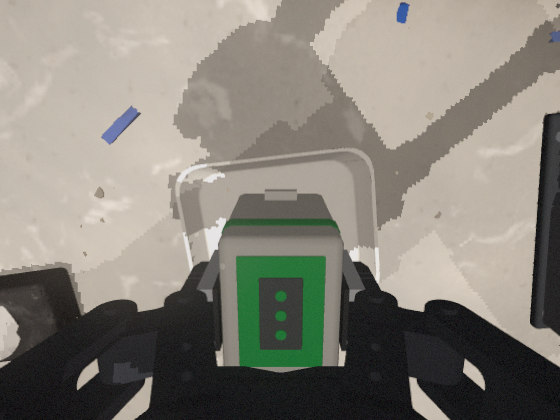

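View pics/e.png

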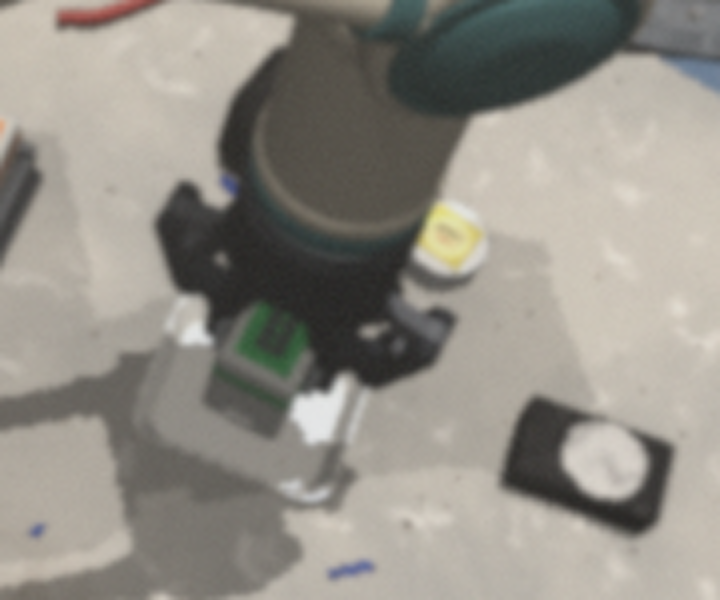

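```bash
python3 - <<'E'
from h import *
for d in (-43,43): print(proj('wrist',[.523+.0414*d/43,-.372+.0117*d/43,.016]))
for a in (-52,52): print(proj('wrist',[.523-.0414*.7-.272e-3*a,-.372-.0117*.7+.962e-3*a,.016]))
E
```

```text
[268.95648062 149.71052315]
[287.90889987 298.92477318]
[174.87442304 185.68891051]
[370.92179968 162.44701517]
```

Projection of the dish estimate matches the picture (edge at row ~152, sides at columns ~178/375). Lower it.

Request:
{"name": "move_arm", "arguments": {
  "rows": [
    [[12,1,1],0,36],
    [[22,1,1],0,36],
    [[28,1,1],0,36],
    [[30,1,1],0,36],
    [[31,1,1],0,36],
    [[32,1,1],0,36],
    [[32,1,1],0,36],
    [[32,1,1],0,36]
  ]
}}

```text
clock: 10.42
position: [0.5234, -0.3711, 0.0324]
ee_rot: [0.456, -0.536, 0.462, 0.539]
contact_force: [0.1, -0.3, -2.9]
width: 0.0391
```

Request:
{"name": "move_arm", "arguments": {
  "rows": [
    [[1,0,0],0,36],
    [[2,0,0],0,36],
    [[3,0,0],0,36],
    [[3,0,0],0,36],
    [[3,0,0],0,36]
  ]
}}

```text
clock: 10.83
position: [0.5237, -0.3714, 0.0312]
ee_rot: [0.456, -0.537, 0.462, 0.538]
contact_force: [-1.7, 0.9, 5.9]
width: 0.0393
```

Contact with the floor (the force went from −2.9 to +5.9 N). Release gently and retreat.

Request:
{"name": "move_arm", "arguments": {
  "rows": [
    [[0,0,0],0,44],
    [[0,0,0],0,50],
    [[0,0,0],0,58],
    [[0,0,0],0,58],
    [[0,0,0],0,58]
  ]
}}

```text
clock: 11.25
position: [0.5237, -0.3714, 0.0311]
ee_rot: [0.456, -0.537, 0.462, 0.538]
contact_force: [-0.5, -1.0, -1.8]
width: 0.058
```

Request:
{"name": "move_arm", "arguments": {
  "rows": [
    [[-5,0,0],0,58],
    [[-20,0,0],0,58],
    [[-50,0,0],0,58],
    [[-90,0,0],0,58],
    [[-130,0,0],0,58],
    [[-150,0,0],0,58],
    [[-150,0,0],0,58],
    [[-150,0,0],0,58]
  ]
}}

```text
clock: 11.92
position: [0.5254, -0.3711, 0.183]
ee_rot: [-0.456, 0.538, -0.462, -0.537]
contact_force: [0.1, 0.5, -1.2]
width: 0.0579
```

```bash
python3 - <<'E'
from h import *
np.set_printoptions(precision=4,suppress=True)
p,R=tool();s=manip.get_state();print(s['clock'],p,s['contact_force'],s['width'])
C=viewer.get_calibration('wrist');im=save('wrist','wr11.png');sc=save('scene','scene11.png')
cv2.imwrite('pics/f.png',cv2.resize(sc[130:310,160:470,::-1],None,fx=2.5,fy=2.5,interpolation=cv2.INTER_CUBIC))
for cam,I,c in (('wrist',im,C),('scene',sc,None)):
  h=cv2.cvtColor(I,cv2.COLOR_RGB2HSV)
  m=((h[:,:,0]>=45)&(h[:,:,0]<=85)&(h[:,:,1]>120)&(h[:,:,2]>60)).astype(np.uint8)
  k,l,st,ce=cv2.connectedComponentsWithStats(m)
  for i in range(1,k):
    if st[i,4]>60: print(cam,st[i],ce[i],atz(cam,ce[i],.067,c))
E
```

```text
11.9167 [ 0.5254 -0.3711  0.183 ] [ 0.0929  0.5216 -1.2263] 0.05788256242042575
wrist [ 262  172   39   53 1114] [281.7738 197.5206] [ 0.5227 -0.3705  0.067 ]
```

View pics/wr11.png

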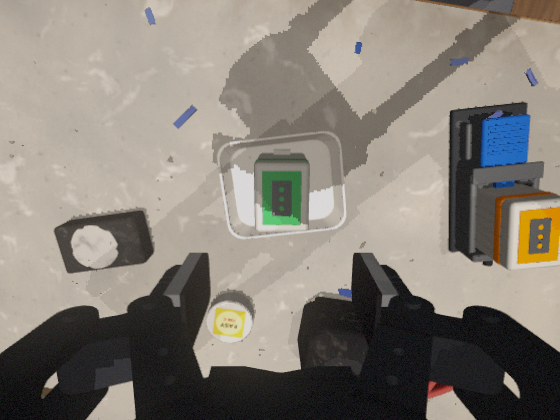

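View pics/f.png

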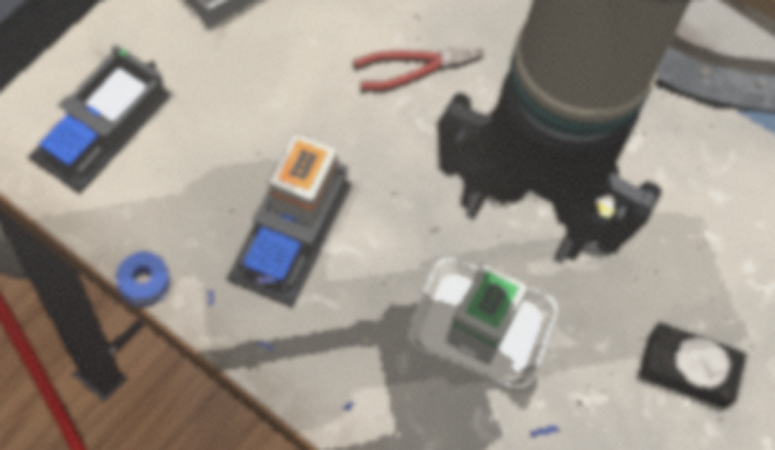

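The pack stands upright near the middle of the dish. The gripper is clear of it, and the orange pack still sits in its charger.

```bash
python3 -c "
from h import *
print(manip.sign_off())"
```

```text
the job is handed in; nothing more can be done
None
```

The green pack is out of its charger and standing upright in the small white dish. I handed the job in at about 12 s of the 46 s allowed.

- **Release:** I pressed the paddle about 10 mm with closed fingers. The pack popped up, confirmed in the pictures by its top panel rising about 3 pixels. It now measured the same position in the top and wrist views only if its top was at 86 mm rather than 76 mm.
- **Lift and placing:** I gripped the pack's y faces at 39.6 mm opening, lifted it clear and set it down in the dish. The vertical wrist force went from −2.9 to +5.9 N when it touched the floor.
- **Last checks:** The wrist camera put the pack at (0.523, −0.371), within a few millimetres of the dish centre. It looked upright in both views. The gripper was about 150 mm above where it let go and touching nothing. The orange pack looked still seated; I judged that by eye and did not measure its position again.
- **Disagreements:**
  - My first wrist-camera fix of the paddle was about 8 mm off because the arm was still settling. Taken again at rest, it agreed with the other cameras.
  - The last scene-camera check did not find the green panel by colour, so the pack's final position comes from the wrist camera alone.

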